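Pull the fuse carrier of the drill test rig

ROBOT

A 7-joint arm with a two-finger parallel gripper is mounted at the origin on the work surface. World frame = base frame: x ahead of the robot, y to its left, z up, the work surface at z = 0. Lengths are in m, angles in rad, forces in N, time in s.
With the tool pointing down it reaches from about 0.4 to 0.85 m from the base axis. Payload 10.4 kg.
Tool frame: the origin (TCP) lies between the finger pads; the fingertips stand 17 mm ahead of it and the grasp point (between the pads) lies 2 mm behind it (r.tip_extent is the z of the fingertips in the tool frame, in m); z points along the fingers, y is the line along which they close (so a half turn about z gives the same grasp; the last joint's range is limited). The gripper opens to 87 mm and grips with 3 to 60 N. Pads are 19 mm wide; open, the fingers measure 117 mm over their backs; the gripper's body (75 mm by 190 mm) begins 51 mm behind the grasp point.
Start: joints at [1.307, 0.332, -0.065, 1.46, 0.022, 1.35, -0.088], TCP at [0.149, -0.607, 0.24] pointing down, gripper open.
Joint ranges: [-2.6, 2.6], [-0.5, 2.12], [-1.47, 1.34], [0.16, 2.42], [-1.27, 4.41], [0.06, 2.06], [-2.6, 2.6]. Speed limits (rad/s): [2.22, 2.22, 2.79, 2.79, 3.14, 3.14, 3.14].

INTERFACE

Orientations are given as a unit quaternion [w, x, y, z].
In Python, from cell import monitor, viewer, r gives the robot as it stands.
- The arm moves only by the tool apply_moves, never from a script. Its argument "commands" is a list of rows, each a list of 2 entries, a list of its own where there are three numbers: the shift along the tool's x, y, z in units of 50 mm (1.0 is 50 mm), then the turn about the tool's z in units of 8 degrees (1.0 is 8 degrees). A call has 1 to 8 rows; each row shifts and turns the commanded pose from where the row before left it, along the tool's axes as they then stand; what a row does not reach is not made up. A row lasts 1/10 s, in which the tool goes at most 50 mm and 8.59 degrees, less where a joint would pass 70% of its speed; a pose out of reach is approached as far as the arm can. A call is refused whole if a number of a shift passes 1 or a number of a turn 1, either way. A call with a gripper value outside its range is refused whole. "fingers" is the opening, from 0 (shut) to 1 (fully open), set as the call begins (left out, the last holds). The fingers move at their own pace and stop on an object; "grip_force" is the grip in N (left out, the last holds). Time passes only in rows, so rows that do not move let the fingers close. It gives the time, the measured TCP pose, the force, the opening and the grip force at its end, in the units of the state.
- monitor.state(): the state, without advancing time (a new reading comes with each control period).
- viewer.read_camera(name): name is "scene" or "side" or "wrist"; returns (picture, depth): 420x560x3 uint8, blue, green, red; 420x560 float32, m along the optical axis (not along the pixel's ray), 0 where there is no reading.
- viewer.get_calibration(name): a dict with "camera_matrix" (3x3 intrinsics, pixels), "xyz" and "attitude" of the camera in the world. Camera axes: x right, y up, looking along -z (the intrinsics and any distortion apply to the point x, -y, -z); pixel columns grow to the right and rows downward; lengths in m; the calibration is good to about 2 mm. A picture is of the moment at which its call begins: read the wrist's pose just before it. get_calibration takes no time and is no camera call; for the wrist camera it gives the pose at the moment of the call.
- r.hand_in(): hands the job in; it is judged then, once.
Trained networks look in the newest picture that a camera, given by its name, has taken for a name from the list of things; names that differ only in an ending like _2 or _b are one class to them, and where a whole thing is asked for, a point or a joint stands for the part that bears it (a point fixed in the world has none). Each returns a list of dicts, best first, with "score" (0 to 1); they miss things now and then, are a little off and sometimes report something else, mostly with a low value. They report only what shows in the picture. A call takes as long as a camera call. They do not tell look-alikes from the thing itself.
- viewer.boxes_of(label, camera): "centre" ([column, row] in pixels, amid what is visible of it).
- viewer.masks_of(label, camera): "pixels" (420x560 bool, what is visible of it) and "centre" ([column, row] in pixels, amid what is visible of it).
- viewer.landmark_of(label, camera): "centre" ([column, row] in pixels: a listed point, or the origin of a listed thing).
The state is a dict: "t": time; "joint_positions": joint angles; "joint_velocities": joint speeds; "effort": joint torques, N m; "tcp_pos": TCP position; "tool_rot": TCP orientation; "ft_force": force on the tool from outside, world axes, zero at the start; "moment": the same for the moment, N m; "opening": finger opening in m; "grasp_force": force on a finger pad.
Only numpy, scipy, OpenCV 4.12 (cv2) and the standard library are available. Lean on these libraries where they do the work, as an engineer would, in place of code of your own. Each camera call takes 0.05 s, during which the arm holds its last target. There are 200 camera calls.

TASK

Make the drill test rig dead for service: pull its carriage by the red post all the way out from under the clear guard to the end stop, then pinch the two orange catches on the sides of the fuse carrier together and lift the carrier straight up out of its dock. Finish while still holding it by the pinched catches, upright and still, about 10 cm above the dock with nothing else carrying it, and leave the carriage out. Do not disturb the padlock, the drill chuck and the screwdriver lying around the rig.

Things in the scene. Friction and masses are not known exactly. Their poses are not given: they have to be found in the camera images.
- rig: Fixed test rig: black bed 170 x 450 x 18 mm (its x by y by z) with two steel rails along its y axis and, over its +y end, a clear guard roof on four thin posts. Origin on the work surface; the bed spans y from -280 to +170 mm of it. The roof spans x -80 to +80 mm and y +30 to +160 mm at heights 128 to 137 mm above the work surface; the posts stand at x = -74 and +74 mm, y = +36 and +154 mm. The carriage moves towards the rig's -y as it is pulled out.
- carriage (a joint): Travel of the aluminium carriage along the rails in m: 0 = where it starts, under the guard; 0.17 = at its end stop, fully out. It slides along the rig's -y axis, rubs with about 2.5 N and stays where it is left. Where along the rig it starts differs by up to 35 mm; the travel to the stop is always 170 mm.
- pull_post (a point): The red upright round post, 22 mm in diameter, by which the carriage is pulled; the point is on its axis, 20 mm below its top (83 mm above the work surface) and 35 mm above the carriage's tongue on which the post stands. Axes as the rig's: it moves along -y. The post always stands clear of the guard, at least 75 mm from its edge, and 160 mm towards -y from the middle of the dock.
- dock_floor (a point): Middle of the floor of the dock, in which the fuse carrier sits; it moves with the carriage, 50 mm above the work surface; axes as the rig's. Round it stand steel walls up to 18.5 mm above this floor, reaching 44 mm to either side along x and 31.5 mm along y. Two keeper lips (12.5 to 18.5 mm above the floor, inner faces at x = -30.5 and +30.5 mm) hold down the catches' teeth. With the carriage fully out this point lies 85 to 120 mm from the guard's edge.
- carrier_center (a point): The fuse carrier: a grey and black block 34 x 50 x 66 mm (x, y, z) with an orange catch on its -x and on its +x side and three fuse ends on top. The point is on its middle axis, 48 mm above its underside, at the middle height of the catches' ribbed finger pads (32 mm wide along y, 34 to 62 mm above the underside); axes as the rig's while it is docked. Across the two pads it measures 59 mm at rest and 47 mm with both catches fully pinched. Mass 0.17 to 0.35 kg.
- catch_near (a joint): How far the catch on the carrier's -x side is pressed inwards, in m: 0 = at rest, tooth locked under its keeper lip; 0.006 = fully pressed, at its stop. From 0.004 on the tooth is free. A spring returns it: 2 N at rest, 8 N fully pressed.
- catch_far (a joint): The same for the catch on the carrier's +x side, pressed towards -x.
- guard_edge (a point): Middle of the guard roof's open edge (towards the rig's -y), on the roof sheet, 134 mm above the work surface. The carriage comes out beneath it.
- padlock: Loose brass padlock with a steel shackle, 68 x 34 x 16 mm, lying flat beyond the rig (its +x side). Origin under its body, on the work surface. Leave alone.
- chuck: Loose dark steel drill chuck, 43 mm in diameter, 50 mm high, standing beyond the rig (its +x side). Origin at the middle of its underside. Leave alone.
- screwdriver: Loose screwdriver with a blue handle, 180 mm long, lying on the robot's side of the rig (its -x side), roughly along the rig's y axis. Leave alone.
Not all that is in view belongs to the job. Leave any blue or pink look-alike of the part that bears carrier_center alone.

How it is judged:
By the outcome, as a careful person would: the job done as asked, in the order asked, and still so for the second after the job is handed in, while the arm keeps its last pose, push and grip.
It also fails if it takes over 48 s, if anything falls off the work surface, if the arm or the gripper's body presses on something with over 40 N, if the wrist force passes 120 N, or if a joint passes its speed limit or range.

## Working session

There is one attempt and no reset: what is moved stays moved. The work goes in short steps, Python scripts to look and compute and a tool call to move; the robot and the scene stay as the last step left them, time stands still between calls to the robot, and variables do not carry over. Pictures are saved under pics/ and viewed, at most 10 in all, crops included, and the job is handed in when it is done.

Besides the shell and the picture viewer there is one more tool, called as name(argument=value, ...), one argument or row to a line, values as JSON. apply_moves: Moves the arm, as the interface text tells. Its arguments: {"type":"object","properties":{"commands":{"type":"array"},"fingers":{"type":"number"},"grip_force":{"type":"number"}},"required":["commands"]}

```bash
mkdir -p pics
cat > h.py <<'E'
import numpy as np, cv2
from scipy.spatial.transform import Rotation as R
from cell import monitor, viewer, r
def q2R(q): return R.from_quat([q[1],q[2],q[3],q[0]]).as_matrix()
def cal(n):
    c=viewer.get_calibration(n); a=np.array(c["attitude"],float)
    return np.array(c["camera_matrix"]),np.array(c["xyz"]),(a if a.shape==(3,3) else q2R(a))
def ray(c,px):
    K,p,A=c; d=np.array([(px[0]-K[0,2])/K[0,0],-(px[1]-K[1,2])/K[1,1],-1.0]); return p,A@d
def at_z(c,px,z):
    p,d=ray(c,px); return p+d*(z-p[2])/d[2]
def deproj(c,px,dep):
    p,d=ray(c,px); return p+d*dep
E
python3 - <<'E'
from h import *
print(viewer.get_calibration("scene")); print(monitor.state())
Z=dict(pull_post=.083,dock_floor=.05,carrier_center=.098,guard_edge=.134,rig=0,padlock=0,chuck=0,screwdriver=0)
for n in ["scene","side"]:
    im,d=viewer.read_camera(n); cv2.imwrite(f"pics/{n}0.png",im); c=cal(n)
    for k,z in Z.items():
        for o in viewer.landmark_of(k,n)[:2]:
            print(n,k,round(o["score"],2),np.round(o["centre"]),at_z(c,o["centre"],z).round(3))
E
```

```text
{'camera_matrix': array([[508.10707219,   0.        , 276.92948677],
       [  0.        , 508.10707219, 217.06088769],
       [  0.        ,   0.        ,   1.        ]]), 'xyz': array([1.04660128, 0.434561  , 0.77794703]), 'attitude': array([0.43382269, 0.16717853, 0.30756959, 0.83021091])}
{'t': 0.0, 'joint_positions': array([ 1.30738111,  0.33291251, -0.06471293,  1.46096487,  0.02160282,
        1.34991093, -0.08848601]), 'joint_velocities': array([ 0.00035277,  0.00154049,  0.00026223, -0.00085214,  0.00030533,
       -0.00094112,  0.00033051]), 'effort': array([-7.14099733e-04, -6.23250461e+01,  2.42020941e-02, -3.89891589e+01,
       -6.12383382e-02,  3.97508999e-02,  1.41635883e-04]), 'tcp_pos': array([ 0.14896938, -0.60659636,  0.23871734]), 'tool_rot': array([-7.39612160e-04,  9.92756576e-01,  1.20140827e-01, -1.24070791e-04]), 'ft_force': array([-0.07080821, -0.37863885,  0.5261728 ]), 'moment': array([ 0.01382627,  0.00546958, -0.00944888]), 'grasp_force': 0.0, 'opening': 0.08664513743269563}
scene carrier_center 0.69 [417. 292.] [0.559 0.376 0.098]
scene carrier_center 0.67 [376. 346.] [0.678 0.365 0.098]
scene rig 0.6 [276. 254.] [0.564 0.109 0.   ]
scene padlock 0.62 [162. 251.] [ 0.682 -0.074  0.   ]
scene chuck 0.61 [238. 317.] [0.714 0.133 0.   ]
side pull_post 0.75 [290. 250.] [0.545 0.022 0.083]
side dock_floor 0.96 [277. 220.] [0.581 0.184 0.05 ]
side carrier_center 0.82 [233. 186.] [0.512 0.292 0.098]
side carrier_center 0.64 [279. 205.] [0.579 0.17  0.098]
side guard_edge 0.85 [280. 197.] [0.571 0.14  0.134]
side rig 0.79 [287. 255.] [0.576 0.114 0.   ]
side rig 0.66 [277. 201.] [0.644 0.347 0.   ]
side padlock 0.88 [375. 300.] [ 0.676 -0.088  0.   ]
side chuck 0.54 [340. 237.] [0.716 0.13  0.   ]
side screwdriver 0.93 [230. 268.] [0.446 0.119 0.   ]
```

View pics/scene0.png

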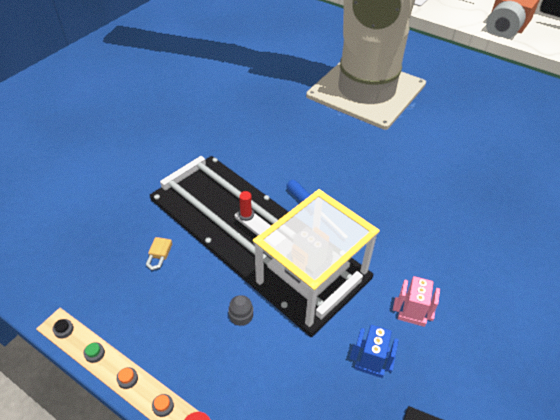

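View pics/side0.png

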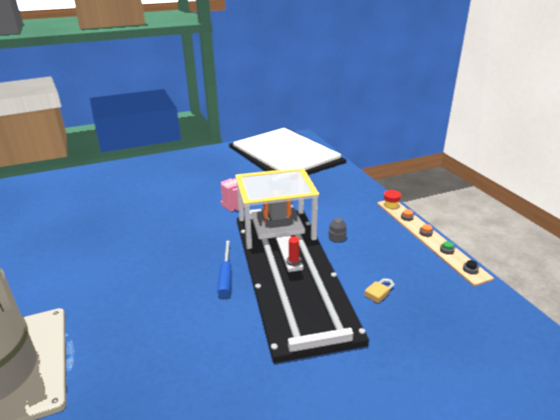

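The scene view shows the post at (245,205), the guard around (318,235) with the real carrier under it, and the look-alikes at (417,300) pink and (376,350) blue. In the side view the post is at (293,250) and the carrier at (278,205). Next I'll refine the post position and the rig's yaw.

Run:
```python
from h import *
P={}
for n in ["scene","side"]:
    im,d=viewer.read_camera(n); c=cal(n)
    b,g,rr=[im[...,i].astype(int) for i in range(3)]
    m=((rr>120)&(g<60)&(b<60)).astype(np.uint8)
    k,l,s,ce=cv2.connectedComponentsWithStats(m)
    for i in range(1,k):
        if s[i,4]>40:
            v,u=np.where((l==i)&(d>0)); pts=np.array([deproj(c,(x,y),d[y,x]) for x,y in zip(u,v)])
            t=pts[pts[:,2]>pts[:,2].max()-.006]
            print(n,ce[i].round(),s[i,4],"med",np.median(pts,0).round(3),"top",t.mean(0).round(3),len(t), pts[:,2].max().round(3))
    # bed-plane black pixels -> rectangle
    K,p,A=c; V,U=np.mgrid[0:420,0:560]
    D=np.stack([(U-K[0,2])/K[0,0],-(V-K[1,2])/K[1,1],-np.ones(U.shape)],-1)@A.T
    W=p+D*d[...,None]
    mm=(im.max(2)<45)&(d>0)&(abs(W[...,2]-.018)<.008)&(W[...,0]>.4)&(W[...,0]<.75)&(W[...,1]>-.25)&(W[...,1]<.4)
    print(n,mm.sum(),cv2.minAreaRect((W[mm][:,:2]*1000).astype(np.float32)))
```

```text
scene [246. 206.] 191 med [0.56  0.037 0.081] top [0.558 0.035 0.104] 20 0.107
scene 4593 ((557.3807373046875, 52.71345520019531), (447.85980224609375, 170.05975341796875), 80.03787994384766)
side [392. 199.] 55 med [0.893 0.188 0.032] top [0.893 0.19  0.035] 23 0.039
side [294. 252.] 172 med [0.55  0.02  0.078] top [0.549 0.02  0.099] 19 0.102
side 986 ((552.4844360351562, 37.03167724609375), (428.2098693847656, 164.8924102783203), 80.3770523071289)
```

```bash
cat >> h.py <<'E'
def plan(tgt,ang,N):
    """rows to bring TCP to tgt with tool y at world angle ang (deg)"""
    s=monitor.state(); M=q2R(s["tool_rot"]); p=s["tcp_pos"]; a0=np.degrees(np.arctan2(M[1,1],M[0,1]))
    da=-(ang-a0); st=(np.array(tgt)-p)/N
    print("tcp",p.round(4),"ang",a0.round(2),"z",M[:,2].round(4))
    for i in range(N):
        Mi=M@R.from_euler('z',da*i/N,degrees=True).as_matrix()
        print([(Mi.T@st/.05).round(2).tolist(),round(da/N/8,3)])
E
python3 -c "
from h import *
plan([.553,.028,.2],-10,17)"
```

```text
tcp [ 0.1491 -0.607   0.2396] ang -76.2 z [ 0.e+00 -1.e-04 -1.e+00]
[[0.64, -0.61, 0.05], np.float64(-0.487)]
[[0.68, -0.57, 0.05], np.float64(-0.487)]
[[0.72, -0.52, 0.05], np.float64(-0.487)]
[[0.75, -0.47, 0.05], np.float64(-0.487)]
[[0.78, -0.42, 0.05], np.float64(-0.487)]
[[0.81, -0.36, 0.05], np.float64(-0.487)]
[[0.83, -0.31, 0.05], np.float64(-0.487)]
[[0.85, -0.25, 0.05], np.float64(-0.487)]
[[0.86, -0.19, 0.05], np.float64(-0.487)]
[[0.88, -0.13, 0.05], np.float64(-0.487)]
[[0.88, -0.07, 0.05], np.float64(-0.487)]
[[0.89, -0.01, 0.05], np.float64(-0.487)]
[[0.88, 0.05, 0.05], np.float64(-0.487)]
[[0.88, 0.11, 0.05], np.float64(-0.487)]
[[0.87, 0.17, 0.05], np.float64(-0.487)]
[[0.86, 0.22, 0.05], np.float64(-0.487)]
[[0.84, 0.28, 0.05], np.float64(-0.487)]
```

apply_moves(
  commands=[
    [[0.64, -0.61, 0.05], -0.5],
    [[0.68, -0.57, 0.05], -0.5],
    [[0.72, -0.52, 0.05], -0.5],
    [[0.75, -0.47, 0.05], -0.5],
    [[0.78, -0.42, 0.05], -0.5],
    [[0.81, -0.36, 0.05], -0.5],
    [[0.83, -0.31, 0.05], -0.5],
    [[0.85, -0.25, 0.05], -0.5],
  ],
  fingers=1,
)

```text
t: 1.8
tcp_pos: [0.3382, -0.3052, 0.2197]
tool_rot: [0.0, 0.921, 0.39, 0.0]
ft_force: [0.6, 0.5, 0.0]
opening: 0.0872
grasp_force: 0.0
```

apply_moves(
  commands=[
    [[0.86, -0.19, 0.05], -0.5],
    [[0.88, -0.13, 0.05], -0.5],
    [[0.88, -0.07, 0.05], -0.5],
    [[0.89, -0.01, 0.05], -0.5],
    [[0.88, 0.05, 0.05], -0.5],
    [[0.88, 0.11, 0.05], -0.5],
    [[0.87, 0.17, 0.05], -0.5],
    [[0.86, 0.22, 0.05], -0.5],
  ],
)

```text
t: 2.6
tcp_pos: [0.523, -0.003, 0.1998]
tool_rot: [0.0, 0.778, 0.629, 0.0]
ft_force: [0.9, -1.1, -0.2]
opening: 0.0871
grasp_force: 0.0
```

Run:
```python
from h import *
im,d=viewer.read_camera("wrist"); c=cal("wrist"); cv2.imwrite("pics/w1.png",im)
for k,z in dict(pull_post=.083,dock_floor=.05,guard_edge=.134,carrier_center=.098).items():
    for o in viewer.landmark_of(k,"wrist")[:2]: print(k,o["score"],o["centre"],at_z(c,o["centre"],z).round(4))
b,g,rr=[im[...,i].astype(int) for i in range(3)]
m=(rr>110)&(g<60)&(b<60)&(d>0)
v,u=np.where(m); pts=np.array([deproj(c,(x,y),d[y,x]) for x,y in zip(u,v)])
if len(pts):
    t=pts[pts[:,2]>pts[:,2].max()-.006]; print("top",t.mean(0),((t.max(0)+t.min(0))/2).round(4),len(t),np.ptp(t,axis=0))
plan([.553,.028,.2],-10,1)
```

```text
pull_post 0.79 [309.0, 164.6] [0.5535 0.0397 0.083 ]
dock_floor 0.33 [174.9, 96.1] [0.4491 0.1185 0.05  ]
top [0.55164017 0.03101227 0.10196491] [0.5525 0.0371 0.1018] 21 [0.01299137 0.0170103  0.00249365]
tcp [ 0.5221 -0.0048  0.1994] ang -12.22 z [-4.e-04 -2.e-04 -1.e+00]
[[0.77, 0.47, -0.01], np.float64(-0.278)]
```

View pics/w1.png

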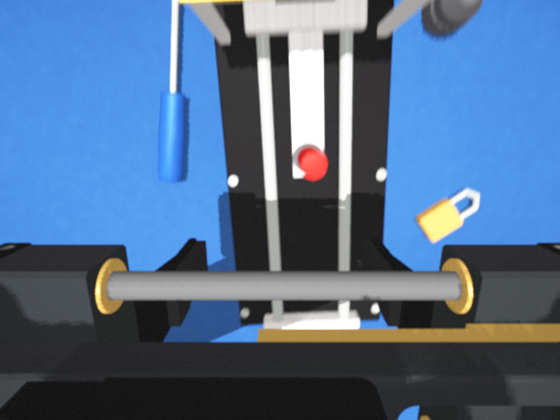

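Run:
```python
from h import *
im,d=viewer.read_camera("wrist"); c=cal("wrist")
print(at_z(c,(314,163),.103))
# rail bed holes / bed edges at z=.018 from black mask
K,p,A=c; V,U=np.mgrid[0:420,0:560]
D=np.stack([(U-K[0,2])/K[0,0],-(V-K[1,2])/K[1,1],-np.ones(U.shape)],-1)@A.T
W=p+D*d[...,None]
mm=(im.max(2)<60)&(d>0)&(abs(W[...,2]-.018)<.006)&(V<225)&(V>50)
L=[];Rr=[]
for v in range(60,225,5):
    u=np.where(mm[v])[0]; L.append(W[v,u.min()]);Rr.append(W[v,u.max()])
for q in (L,Rr):
    q=np.array(q); f=cv2.fitLine((q[:,:2]*1000).astype(np.float32),cv2.DIST_HUBER,0,.01,.01).ravel(); print(f,np.degrees(np.arctan2(f[1],f[0])))
plan([.5525,.032,.2],-10.3,1)
```

```text
[0.55364512 0.0322266  0.103     ]
[1.7052080e-01 9.8535407e-01 4.7668018e+02 7.0717918e+01] 80.18189
[1.7288661e-01 9.8494172e-01 6.3611249e+02 2.7893415e+01] 80.044304
tcp [ 0.522  -0.0055  0.1995] ang -12.3 z [-3.e-04 -6.e-04 -1.e+00]
[[0.86, 0.44, -0.01], np.float64(-0.25)]
```

apply_moves(
  commands=[
    [[0.88, 0.45, 0], -0.3],
    [[0, 0, 0.6], 0],
    [[0, 0, 0.6], 0],
    [[0, 0, 0.6], 0],
    [[0, 0, 0.57], 0],
    [[0, 0, 0], 0],
    [[0, 0, 0], 0],
  ],
)

```text
t: 3.6
tcp_pos: [0.5536, 0.0328, 0.0818]
tool_rot: [0.0, 0.765, 0.644, -0.0]
ft_force: [1.2, -0.7, 0.5]
opening: 0.0872
grasp_force: 0.0
```

```bash
python3 -c "
from h import *
plan([.5535,.0325,.081],-9.9,1); print(monitor.state()['ft_force'])"
```

```text
tcp [0.5536 0.0328 0.0818] ang -9.89 z [-1.e-04 -4.e-04 -1.e+00]
[[-0.01, -0.0, 0.02], np.float64(0.001)]
[ 1.18067666 -0.70121353  0.5211842 ]
```

Well placed. Close gently.

apply_moves(
  commands=[
    [[0, 0, 0], 0],
    [[0, 0, 0], 0],
    [[0, 0, 0], 0],
    [[0, 0, 0], 0],
    [[0, 0, 0], 0],
    [[0, 0, 0], 0],
    [[0, 0, 0], 0],
    [[0, 0, 0], 0],
  ],
  fingers=0,
  grip_force=15,
)

```text
t: 4.4
tcp_pos: [0.5535, 0.0338, 0.081]
tool_rot: [-0.0, 0.765, 0.644, -0.0]
ft_force: [-0.7, -0.5, -0.5]
opening: 0.031
grasp_force: 0.0
```

apply_moves(
  commands=[
    [[0, 0, 0], 0],
    [[0, 0, 0], 0],
    [[0, 0, 0], 0],
  ],
  grip_force=25,
)

```text
t: 4.7
tcp_pos: [0.5541, 0.0337, 0.0811]
tool_rot: [0.0, 0.765, 0.644, 0.0]
ft_force: [5.6, 0.1, -4.1]
opening: 0.0216
grasp_force: 25.0
```

apply_moves(
  commands=[
    [[-0.2, 0, 0], 0],
    [[-0.45, 0, 0], 0],
    [[-0.5, 0, 0], 0],
    [[-0.5, 0, 0], 0],
    [[-0.5, 0, 0], 0],
    [[-0.5, 0, 0], 0],
    [[-0.45, 0, 0], 0],
    [[-0.2, 0, 0], 0],
  ],
)

```text
t: 5.5
tcp_pos: [0.5257, -0.1309, 0.0811]
tool_rot: [0.001, 0.766, 0.643, 0.0]
ft_force: [6.6, 1.2, -6.4]
opening: 0.0215
grasp_force: 25.0
```

apply_moves(
  commands=[
    [[-0.06, 0, 0], 0],
    [[-0.06, 0, 0], 0],
    [[0, 0, 0], 0],
  ],
)

```text
t: 5.8
tcp_pos: [0.5251, -0.1339, 0.0811]
tool_rot: [0.0, 0.765, 0.644, 0.001]
ft_force: [6.5, 2.6, -4.5]
opening: 0.0214
grasp_force: 25.0
```

apply_moves(
  commands=[
    [[-0.06, 0, 0], 0],
    [[-0.06, 0, 0], 0],
    [[-0.04, 0, 0], 0],
    [[0, 0, 0], 0],
  ],
)

```text
t: 6.2
tcp_pos: [0.525, -0.1343, 0.0811]
tool_rot: [-0.003, 0.763, 0.647, 0.004]
ft_force: [8.4, 23.6, -5.9]
opening: 0.0213
grasp_force: 25.0
```

apply_moves(
  commands=[
    [[0.1, 0, 0], 0],
    [[0, 0, 0], 0],
    [[0, 0, 0], 0],
    [[0, 0, 0], 0],
    [[0, 0, 0], 0],
    [[0, 0, 0], 0],
  ],
  fingers=1,
)

```text
t: 6.8
tcp_pos: [0.5238, -0.1381, 0.0811]
tool_rot: [0.0, 0.765, 0.644, -0.0]
ft_force: [0.6, -0.4, -0.2]
opening: 0.0614
grasp_force: 0.0
```

apply_moves(
  commands=[
    [[0, 0, -0.5], 0],
    [[0, 0, -0.6], 0],
    [[0, 0, -0.6], 0],
    [[0, 0, -0.6], 0],
    [[0.5, 0, -0.3], 0],
    [[0.5, 0, 0], 0],
    [[0.2, 0, 0], 0],
    [[0, 0, 0], 0],
  ],
)

```text
t: 7.6
tcp_pos: [0.534, -0.0774, 0.2108]
tool_rot: [-0.0, 0.764, 0.645, -0.0]
ft_force: [-0.4, -0.4, -0.3]
opening: 0.0869
grasp_force: 0.0
```

Run:
```python
from h import *
c=cal("wrist"); im,d=viewer.read_camera("wrist"); cv2.imwrite("pics/w2.png",im)
for k,z in dict(pull_post=.083,dock_floor=.05,guard_edge=.134,carrier_center=.098).items():
    for o in viewer.landmark_of(k,"wrist")[:2]: print(k,o["score"],o["centre"],at_z(c,o["centre"],z).round(4))
b,g,rr=[im[...,i].astype(int) for i in range(3)]
m=(rr>150)&(g>50)&(g<150)&(b<70)&(d>0)
v,u=np.where(m); pts=np.array([deproj(c,(x,y),d[y,x]) for x,y in zip(u,v)])
t=pts[(pts[:,2]>.105)&(pts[:,2]<.120)&(np.hypot(pts[:,0]-.5525,pts[:,1]-.0233)<.05)]
print("orange",len(t),t.mean(0)if len(t) else 0); print(cv2.minAreaRect((t[:,:2]*1000).astype(np.float32)))
plan([.5525,.0233,.096],-9.9,1)
```

```text
pull_post 0.85 [283.5, 267.6] [ 0.5234 -0.1366  0.083 ]
carrier_center 0.67 [285.1, 87.0] [0.5515 0.0213 0.098 ]
orange 85 [0.55348856 0.01929419 0.10855965]
((551.5961303710938, 20.030519485473633), (29.556190490722656, 52.92860412597656), 80.36585998535156)
tcp [ 0.5338 -0.0799  0.2106] ang -9.91 z [-8.e-04 -1.e-04 -1.e+00]
[[2.1, 0.02, 2.29], np.float64(-0.001)]
```

View pics/w2.png

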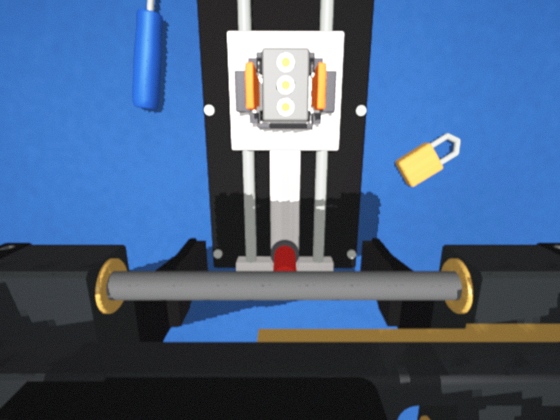

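The carriage is fully out. The carrier is at (286,86) with its orange catches at (251,86) and (320,86), in line with the fingers. Next I'll move over it and come down.

apply_moves(
  commands=[
    [[0.5, 0, 0], 0],
    [[0.6, 0, 0], 0],
    [[0.6, 0, 0], 0],
    [[0.36, 0, 0], 0],
    [[0, 0, 0.3], 0],
    [[0, 0, 0.3], 0],
    [[0, 0, 0], 0],
  ],
)

```text
t: 8.55
tcp_pos: [0.5501, 0.0207, 0.1779]
tool_rot: [-0.001, 0.766, 0.643, -0.002]
ft_force: [0.8, -0.7, 0.0]
opening: 0.0869
grasp_force: 0.0
```

Run:
```python
from h import *
plan([.5518,.0215,.096],-9.9,1)
c=cal("wrist"); im,d=viewer.read_camera("wrist"); s,ds=viewer.read_camera("side"); cv2.imwrite("pics/w3.png",np.hstack([im[:,80:480],cv2.resize(s[130:340,180:380],(400,420))]))
```

```text
tcp [0.5501 0.0207 0.1779] ang -9.93 z [-4.7e-03 -7.0e-04 -1.0e+00]
[[0.02, 0.04, 1.64], np.float64(-0.004)]
```

View pics/w3.png

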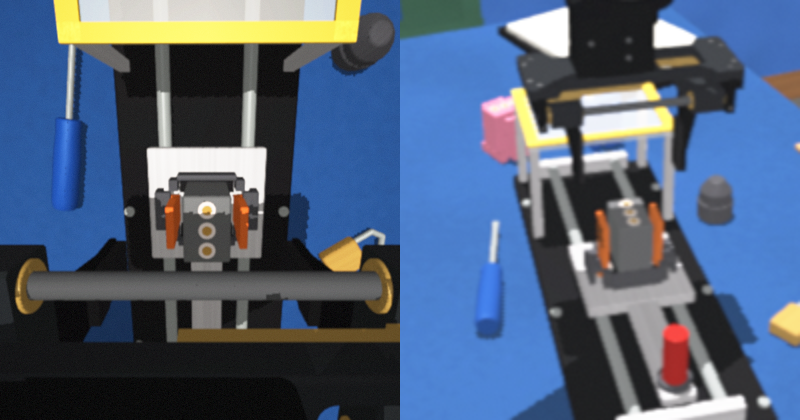

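The carrier is centred between the fingers, at about column 287 in the wrist view, and the guard edge is well ahead. I'll descend.

apply_moves(
  commands=[
    [[0.02, 0.03, 0.3], 0],
    [[0, 0, 0.4], 0],
    [[0, 0, 0.4], 0],
    [[0, 0, 0.35], 0],
    [[0, 0, 0.18], 0],
    [[0, 0, 0], 0],
    [[0, 0, 0], 0],
  ],
)

```text
t: 9.35
tcp_pos: [0.5536, 0.0236, 0.1]
tool_rot: [0.0, 0.765, 0.644, 0.0]
ft_force: [0.4, 0.0, 0.3]
opening: 0.0871
grasp_force: 0.0
```

Run:
```python
from h import *
plan([.5518,.0215,.096],-9.9,1)
c=cal("wrist"); im,d=viewer.read_camera("wrist"); cv2.imwrite("pics/w4.png",im)
b,g,rr=[im[...,i].astype(int) for i in range(3)]
V,U=np.mgrid[0:420,0:560]
m=(rr>130)&(g>30)&(g<130)&(b<60)&(d>0)&(V<300)
k,l,s,ce=cv2.connectedComponentsWithStats(m.astype(np.uint8))
M=q2R(monitor.state()["tool_rot"]); p0=monitor.state()["tcp_pos"]
for i in range(1,k):
    if s[i,4]>100:
        v,u=np.where(l==i); pts=np.array([deproj(c,(x,y),d[y,x]) for x,y in zip(u,v)]); t=(pts-p0)@M*1000
        print(ce[i].round(),s[i,4],np.percentile(t,[2,50,98],axis=0).round(1).tolist())
```

```text
tcp [0.5536 0.0236 0.1   ] ang -9.81 z [ 6.e-04  0.e+00 -1.e+00]
[[-0.05, -0.03, 0.08], np.float64(0.011)]
[233. 252.] 817 [[-8.2, -31.2, -11.6], [9.1, -26.3, 7.7], [13.4, -25.4, 42.6]]
[329. 252.] 813 [[-8.8, 21.3, -11.4], [9.2, 22.3, 8.0], [13.5, 27.4, 42.2]]
```

View pics/w4.png

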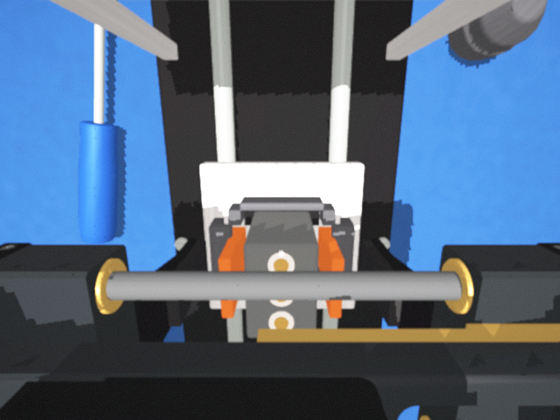

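apply_moves(
  commands=[
    [[-0.05, -0.04, 0.08], 0],
    [[0, 0, 0], 0],
    [[0, 0, 0], 0],
    [[0, 0, 0], 0],
    [[0, 0, 0], 0],
    [[0, 0, 0], 0],
    [[0, 0, 0], 0],
    [[0, 0, 0], 0],
  ],
  fingers=0,
  grip_force=30,
)

```text
t: 10.2
tcp_pos: [0.5514, 0.0215, 0.0963]
tool_rot: [0.0, 0.765, 0.644, 0.0]
ft_force: [-0.7, -0.8, 6.0]
opening: 0.0451
grasp_force: 30.0
```

apply_moves(
  commands=[
    [[0, 0, 0], 0],
    [[0, 0, 0], 0],
    [[0, 0, 0], 0],
  ],
)

```text
t: 10.5
tcp_pos: [0.5514, 0.0215, 0.0962]
tool_rot: [0.0, 0.765, 0.644, 0.0]
ft_force: [-1.1, -1.2, 5.1]
opening: 0.045
grasp_force: 30.0
```

apply_moves(
  commands=[
    [[0, 0, -0.05], 0],
    [[0, 0, -0.1], 0],
    [[0, 0, -0.1], 0],
    [[0, 0, 0], 0],
  ],
)

```text
t: 10.9
tcp_pos: [0.551, 0.0217, 0.1087]
tool_rot: [0.0, 0.765, 0.644, 0.0]
ft_force: [1.0, 0.7, -2.8]
opening: 0.0448
grasp_force: 30.0
```

Force is about the carrier's weight, so it's free. Now raise it to 100 mm in total.

apply_moves(
  commands=[
    [[0, 0, -0.15], 0],
    [[0, 0, -0.25], 0],
    [[0, 0, -0.3], 0],
    [[0, 0, -0.3], 0],
    [[0, 0, -0.3], 0],
    [[0, 0, -0.25], 0],
    [[0, 0, -0.15], 0],
    [[0, 0, -0.05], 0],
  ],
)

```text
t: 11.7
tcp_pos: [0.5512, 0.0215, 0.1965]
tool_rot: [0.0, 0.765, 0.644, 0.0]
ft_force: [-0.1, -0.6, -3.4]
opening: 0.0448
grasp_force: 30.0
```

apply_moves(
  commands=[
    [[0, 0, 0], 0],
    [[0, 0, 0], 0],
    [[0, 0, 0], 0],
    [[0, 0, 0], 0],
  ],
)

```text
t: 12.1
tcp_pos: [0.5507, 0.0216, 0.1951]
tool_rot: [-0.0, 0.765, 0.644, -0.0]
ft_force: [-0.0, -0.3, -4.0]
opening: 0.0445
grasp_force: 30.0
```

Run:
```python
from h import *
s,ds=viewer.read_camera("side"); w,_=viewer.read_camera("scene"); cv2.imwrite("pics/s5.png",np.hstack([cv2.resize(w[130:340,150:350],(400,420)),cv2.resize(s[130:340,180:380],(400,420))])); print(monitor.state()['tcp_pos'],monitor.state()['ft_force'])
```

```text
[0.55076465 0.02159057 0.19525751] [-0.76731501  0.17306928 -2.94992409]
```

View pics/s5.png

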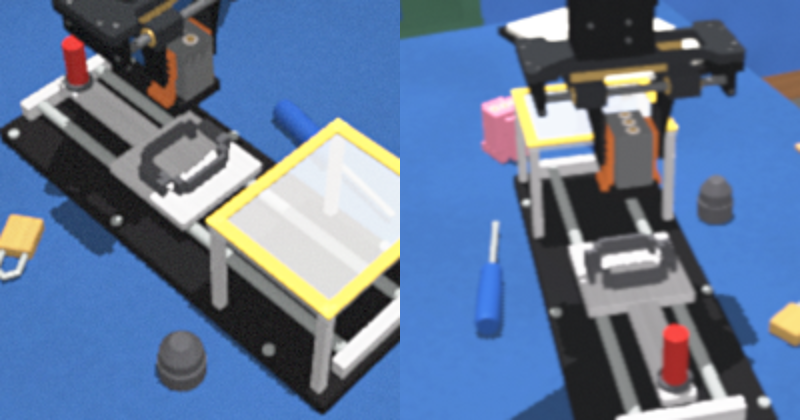

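The pictures show the carrier held above the empty dock, the carriage still out, and the padlock, chuck and screwdriver where they were. Before handing in I'll check from depth that the carrier is upright.

Run:
```python
from h import *
print({k:np.round(v,4) for k,v in monitor.state().items() if k in("t","tcp_pos","ft_force","moment","opening")})
st=monitor.state(); M=q2R(st["tool_rot"]); p0=st["tcp_pos"]
for n in ["wrist","scene","side"]:
    c=cal(n); im,d=viewer.read_camera(n); K,p,A=c; V,U=np.mgrid[0:420,0:560]
    D=np.stack([(U-K[0,2])/K[0,0],-(V-K[1,2])/K[1,1],-np.ones(U.shape)],-1)@A.T
    T=((p+D*d[...,None])-p0)@M*1000
    reg=(d>0)&(abs(T[...,1])<15)&(abs(T[...,0])<35)
    top=reg&(T[...,2]>-26)&(T[...,2]<-8)&(abs(T[...,0])<22)
    fr=reg&(T[...,2]>-5)&(T[...,2]<40)
    for nm,m,ax in(("top",top,2),("face",fr,0)):
        q=T[m]
        if len(q)<30: print(n,nm,len(q)); continue
        o=[i for i in range(3) if i!=ax]
        for _ in range(4):
            X=np.c_[q[:,o],np.ones(len(q))]; f=np.linalg.lstsq(X,q[:,ax],rcond=None)[0]; e=abs(X@f-q[:,ax]); q=q[e<max(2,1.5*np.median(e))]
        print(n,nm,len(q),"slopes deg",np.degrees(np.arctan(f[:2])).round(1),"off",f[2].round(1))
```

```text
{'t': np.float64(12.2), 'tcp_pos': array([0.5508, 0.0216, 0.1953]), 'ft_force': array([-0.7673,  0.1731, -2.9499]), 'moment': array([-0.0098, -0.0557,  0.0119]), 'opening': np.float64(0.0449)}
wrist top 3345 slopes deg [0.1 0. ] off -19.0
wrist face 1386 slopes deg [ 0.  -0.3] off 24.7
scene top 137 slopes deg [-0.2 -0.5] off -21.2
scene face 247 slopes deg [-0.9 -0.1] off 23.4
side top 182 slopes deg [ 0.3 -0.1] off -19.3
side face 310 slopes deg [-0.6 -0.3] off -26.6
```

```bash
python3 -c "
from h import *
print(r.hand_in())"
```

```text
the job is handed in; nothing more can be done
None
```

I've handed the job in: the carriage is out at its end stop, and the fuse carrier is held by its pinched catches, upright and still, about 98 mm above the dock. The padlock, chuck and screwdriver were not touched, and the robot clock was at about 12 s of the 48 s allowed; the hand-in returned no verdict.

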